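Pack the engraver's bur caddy

ROBOT

A 6-joint arm with a two-finger parallel gripper is mounted at the origin on the work surface. World frame = base frame: x ahead of the robot, y to its left, z up, the work surface at z = 0. Lengths are in m, angles in rad, forces in N, time in s.
With the tool pointing down it reaches from about 0.3 to 1 m from the base axis. Payload 5.1 kg.
Tool frame: the origin (TCP) lies on the mounting face of the last link; the fingertips stand 190 mm ahead of it and the grasp point (between the pads) lies 171 mm ahead of it (bot.tip_reach is the z of the fingertips in the tool frame, in m); z points along the fingers, y is the line along which they close (so a half turn about z gives the same grasp; the last joint's range is limited). The gripper opens to 95 mm and grips with 3 to 60 N. Pads are 20 mm wide; open, the fingers measure 119 mm over their backs; the gripper's body (75 mm by 180 mm) begins 59 mm behind the grasp point.
Start: joints at [-1.198, 0.124, 1.65, -0, 1.367, -0.083], TCP at [0.286, -0.584, 0.405] pointing down, gripper open.
Joint ranges: [-2.61, 2.61], [-1.02, 2.33], [0.03, 2.71], [-1.35, 4.49], [0.32, 2.68], [-2.91, 2.91]. Speed limits (rad/s): [2.57, 2.57, 3.14, 3.14, 3.14, 3.14].

INTERFACE

Orientations are given as a unit quaternion [w, x, y, z].
In Python, from workcell import bot gives the robot as it stands.
- The arm moves only by the tool arm_command, never from a script. Its arguments are lists of equal length, an entry for each row: "offset": the shift along the tool's x, y, z in m, a list of three; "dr": the turn, a rotation vector about the tool's x, y, z in rad, a list of three; "fingers": the finger opening in m, from 0 to 0.0951. A call has 1 to 12 rows; each row shifts and turns the commanded pose from where the row before left it, along the tool's axes as they then stand; what a row does not reach is not made up. A row lasts 1/10 s, in which the tool goes at most 50 mm and 8.59 degrees, less where a joint would pass 70% of its speed; a pose out of reach is approached as far as the arm can. A call is refused whole if a number of a shift passes 0.05 or a number of a turn 0.15, either way. A call with a gripper value outside its range is refused whole. The fingers move at their own pace and stop on an object; "squeeze" is the grip in N (left out, the last holds). Time passes only in rows, so rows that do not move let the fingers close. It gives the time, the measured TCP pose, the force, the opening and the grip force at its end, in the units of the state.
- bot.observe(): the state, without advancing time (a new reading comes with each control period).
- bot.camera(name): name is "scene" or "top" or "wrist"; returns a dict with "image" (480x640x3 uint8, red, green, blue), "fx", "fy", "cx", "cy" (pixels), "R" (3x3) and "t" (3): a world point X has camera coordinates R X + t; the wrist camera has in their place "hand_eye" (4x4, takes a point from camera to tool coordinates, whose origin is the TCP and whose axes are the flange's). Camera axes: x right, y down, z forward; pixel columns grow to the right and rows downward; lengths in m; the calibration is good to about 2 mm. A picture is of the moment at which its call begins: read the wrist's pose just before it. There is no depth.
- bot.hand_in(): hands the job in; it is judged then, once.
The state is a dict: "clock": time; "qpos": joint angles; "dq": joint speeds; "effort": joint torques, N m; "tcp_pos": TCP position; "ee_rot": TCP orientation; "force": force on the tool from outside, world axes, zero at the start; "moment": the same for the moment, N m; "opening": finger opening in m; "finger_force": force on a finger pad.
Only numpy, scipy, OpenCV 4.12 (cv2) and the standard library are available. Lean on these libraries where they do the work, as an engineer would, in place of code of your own. Each camera call takes 0.05 s, during which the arm holds its last target. There are 200 camera calls.

TASK

Pack the wooden caddy for the next engraving job: stand each of the four loaded bur stands (the ones with steel burs in them) in the compartment whose liner has the stand's own colour, upright and flat on the liner. Set them down rather than drop them, and never tip them, or the burs fall out. Leave the two empty stands standing where they are.

Things in the scene. Friction and masses are not known exactly. Their poses are not given: they have to be found in the camera images.
- stand_purple: Loaded bur stand, loose, about 120 g: solid purple plastic cylinder 46 mm in diameter, 34 mm high, with a purple step 36 mm across and 6 mm high on top holding 11 upright steel burs with shiny 6 mm ball heads; total height 62 mm. Origin: centre of the underside, z up; round, yaw does not matter. Grip it from above across the 46 mm cylinder, burs between the fingers.
- stand_green: Loaded bur stand, loose, about 120 g: solid green plastic cylinder 46 mm in diameter, 34 mm high, with a green step 36 mm across and 6 mm high on top holding 11 upright steel burs with shiny 6 mm ball heads; total height 62 mm. Origin: centre of the underside, z up; round, yaw does not matter. Grip it from above across the 46 mm cylinder, burs between the fingers.
- stand_yellow: Loaded bur stand, loose, about 120 g: solid yellow plastic cylinder 46 mm in diameter, 34 mm high, with a yellow step 36 mm across and 6 mm high on top holding 11 upright steel burs with shiny 6 mm ball heads; total height 62 mm. Origin: centre of the underside, z up; round, yaw does not matter. Grip it from above across the 46 mm cylinder, burs between the fingers.
- stand_blue: Loaded bur stand, loose, about 120 g: solid blue plastic cylinder 46 mm in diameter, 34 mm high, with a blue step 36 mm across and 6 mm high on top holding 11 upright steel burs with shiny 6 mm ball heads; total height 62 mm. Origin: centre of the underside, z up; round, yaw does not matter. Grip it from above across the 46 mm cylinder, burs between the fingers.
- empty_purple: Empty bur stand, loose, about 70 g, a look-alike that is not packed: the same purple stepped cylinder, 46 mm in diameter, but with no burs, only small dark holes in its top; total height 40 mm. Origin: centre of the underside, z up.
- empty_yellow: Empty bur stand, loose, about 70 g, a look-alike that is not packed: the same yellow stepped cylinder, 46 mm in diameter, but with no burs, only small dark holes in its top; total height 40 mm. Origin: centre of the underside, z up.
- liner_purple: Flat square purple liner, 70 x 70 x 3 mm, fixed on the floor of one caddy compartment. Origin: centre of its underside, z up; a stand rests on its top, 3 mm higher. y runs along the row of compartments, x across. The caddy is a fixed low wooden tray, 82 mm by 310 mm, with four open 72 x 72 mm compartments in one row.
- liner_green: Flat square green liner, 70 x 70 x 3 mm, fixed on the floor of one caddy compartment. Origin: centre of its underside, z up; a stand rests on its top, 3 mm higher. y runs along the row of compartments, x across. Compartment walls are 4 to 5 mm thick, their tops 12 mm above the liner's underside and 18 mm above the bench; a stand on a liner shows 25 mm of its cylinder above them.
- liner_yellow: Flat square yellow liner, 70 x 70 x 3 mm, fixed on the floor of one caddy compartment. Origin: centre of its underside, z up; a stand rests on its top, 3 mm higher. y runs along the row of compartments, x across. Compartments are spaced 76 mm: stands in neighbouring ones leave 30 mm between them, so fingers fit best across the row.
- liner_blue: Flat square blue liner, 70 x 70 x 3 mm, fixed on the floor of one caddy compartment. Origin: centre of its underside, z up; a stand rests on its top, 3 mm higher. y runs along the row of compartments, x across. All four liners lie parallel, in an order that changes.
There are look-alikes about, which are no part of the job. Leave any red look-alike of the stand_yellow alone.

How it is judged:
By the outcome, as a careful person would: the job done as asked, in the order asked, and still so for the second after the job is handed in, with the robot touching nothing.
It also fails if it takes over 112 s, if anything falls off the work surface, if the arm or the gripper's body presses on something with over 40 N, if the wrist force passes 120 N, or if a joint passes its speed limit or range.

## Working session

There is one attempt and no reset: what is moved stays moved. The work goes in short steps, Python scripts to look and compute and a tool call to move; the robot and the scene stay as the last step left them, time stands still between calls to the robot, and variables do not carry over. Pictures are saved under pics/ and viewed, at most 14 in all, crops included, and the job is handed in when it is done.

Besides the shell and the picture viewer there is one more tool, called after ">>>" as name(argument=value, ...), one argument or row to a line, values as JSON. arm_command: Moves the arm, as the interface text tells. Its arguments: {"type":"object","properties":{"offset":{"type":"array","items":{"type":"array","items":{"type":"number"}}},"dr":{"type":"array","items":{"type":"array","items":{"type":"number"}}},"fingers":{"type":"array","items":{"type":"number"}},"squeeze":{"type":"number"}},"required":["offset","dr","fingers"]}

```bash
mkdir -p pics; ls
python3 - <<'E'
from workcell import bot
import cv2,pickle
d={}
for n in("scene","top"):
    c=bot.camera(n);d[n]=c;cv2.imwrite(f"pics/{n}0.png",c["image"][:,:,::-1])
    print(n,c["fx"],c["R"],c["t"])
pickle.dump(d,open("cams.pkl","wb"))
s=bot.observe();print(s)
E
```

```text
pics
scene 494.52311113263784 [[ 0.42676656  0.90425207  0.01408914]
 [ 0.48501045 -0.21569852 -0.84748983]
 [-0.76330543  0.3685137  -0.53062461]] [-0.276813   -0.20756276  1.58392622]
top 523.2093290880988 [[-0.01442682 -0.99989308 -0.00238704]
 [-0.99785695  0.01454974 -0.06379501]
 [ 0.06382292  0.00146156 -0.99796017]] [0.04799902 0.52980145 1.1311617 ]
{'clock': 0.1, 'qpos': array([-1.19760099e+00,  1.24442888e-01,  1.65152616e+00, -9.69535389e-06,
        1.36750926e+00, -8.26210084e-02]), 'dq': array([-0.00105894, -0.00088847, -0.00246947,  0.00259029, -0.0014938 ,
        0.00109143]), 'effort': array([-1.87742189e-04, -4.18884265e+01, -3.61095071e+01,  7.77159934e-02,
        4.61429323e-02, -5.93962204e-05]), 'tcp_pos': array([ 0.28600625, -0.58344719,  0.40361436]), 'ee_rot': array([-9.32203747e-04,  9.74140498e-01,  2.25941144e-01, -1.41195783e-04]), 'force': array([0.79996107, 0.72882836, 0.37744293]), 'moment': array([-0.02131692,  0.02086618,  0.02619269]), 'finger_force': 0.0, 'opening': 0.09511657093750256}
```

View pics/top0.png

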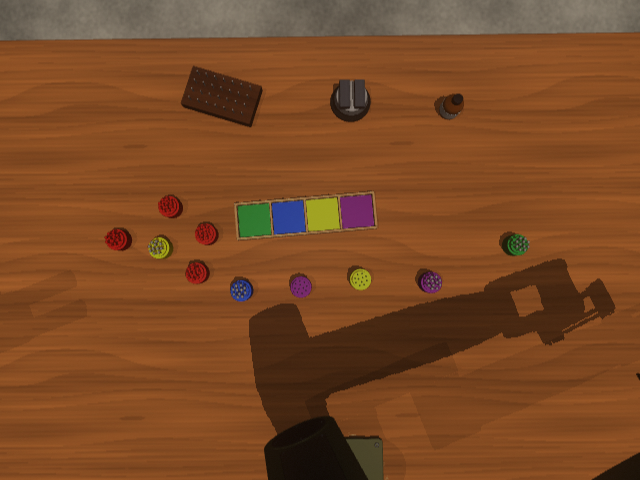

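View pics/scene0.png

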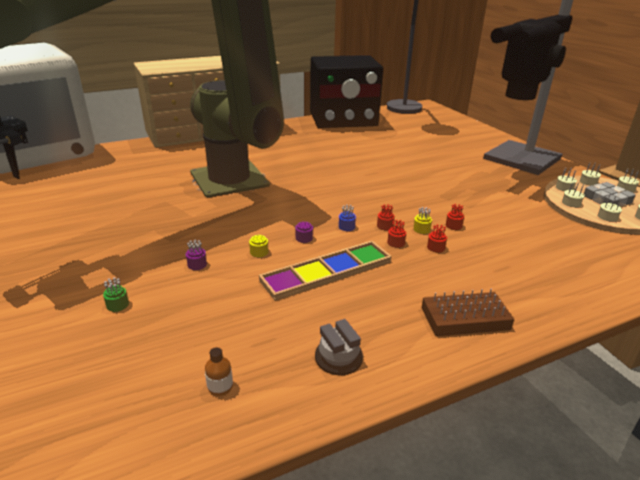

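Top view: candidates are loaded green (517,244), loaded purple (431,281), loaded blue (241,289) and loaded yellow (159,247). The look-alikes are empty yellow (361,279), empty purple (301,286) and reds (170,206), (117,239), (206,234), (197,272). The liners run green, blue, yellow, purple at (254,219), (289,216), (323,213), (357,210). I'll measure these and check the choice in a crop.

```bash
cat > h.py <<'E'
import numpy as np,cv2,pickle
from scipy.spatial.transform import Rotation as Ro
from workcell import bot
RNG=dict(green=(45,75),yellow=(24,35),blue=(105,128),purple=(135,165))
def ray(c,R,t,u,v,z):   # R,t world->cam
    d=R.T@[(u-c["cx"])/c["fx"],(v-c["cy"])/c["fy"],1.];o=-R.T@t
    return o+d*(z-o[2])/d[2]
def blobs(img,col,amin=60):
    h=cv2.cvtColor(img,cv2.COLOR_RGB2HSV);a,b=RNG[col]
    m=cv2.inRange(h,(a,110,40),(b,255,255));m=cv2.morphologyEx(m,cv2.MORPH_CLOSE,np.ones((7,7)) if amin<500 else np.ones((15,15)))
    cs,_=cv2.findContours(m,cv2.RETR_EXTERNAL,cv2.CHAIN_APPROX_NONE)
    return [c for c in cs if cv2.contourArea(c)>amin]
def delta(p,psi=None): # grasp point target -> shift in tool axes
    s=bot.observe();w=s["ee_rot"];R=Ro.from_quat([w[1],w[2],w[3],w[0]])
    M=R.as_matrix();g=s["tcp_pos"]+M[:,2]*.171
    print("grasp pt",g.round(4),"psi",np.degrees(np.arctan2(M[1,0],M[0,0])).round(1),"tilt z",M[:,2].round(4),"dtool",(M.T@(np.array(p)-g)).round(4))
E
python3 - <<'E'
from h import *
d=pickle.load(open("cams.pkl","rb"));c=d["top"];im=c["image"];R,t=np.array(c["R"]),np.array(c["t"])
for k in RNG:
    for b in blobs(im,k):
        (u,v),r=cv2.minEnclosingCircle(b);a=cv2.contourArea(b);big=a>700
        M=cv2.moments(b);u,v=M["m10"]/M["m00"],M["m01"]/M["m00"]
        print(k,round(u),round(v),a,ray(c,R,t,u,v,.009 if big else .03).round(4),cv2.minAreaRect(b)[2] if big else "")
cv2.imwrite("pics/crop.png",cv2.resize(im[190:310,95:545],(800,213),interpolation=cv2.INTER_CUBIC)[:,:,::-1])
E
```

```text
green 517 245 297.0 [ 0.5129 -0.4024  0.03  ] 
green 254 220 927.5 [0.5777 0.1692 0.009 ] 85.2363510131836
yellow 369 456 970.5 [ 0.0628 -0.0735  0.009 ] 90.0
yellow 360 279 326.5 [ 0.4437 -0.0612  0.03  ] 
yellow 159 248 321.5 [0.5176 0.3736 0.03  ] 
yellow 322 214 938.0 [0.5882 0.0176 0.009 ] 85.2363510131836
blue 241 290 321.5 [0.4232 0.1964 0.03  ] 
blue 288 217 911.5 [0.5826 0.0935 0.009 ] 85.2363510131836
purple 301 286 307.0 [0.4295 0.0676 0.03  ] 
purple 431 282 319.0 [ 0.4349 -0.2135  0.03  ] 
purple 357 211 922.0 [ 0.5937 -0.0582  0.009 ] 84.80557250976562
```

View pics/crop.png

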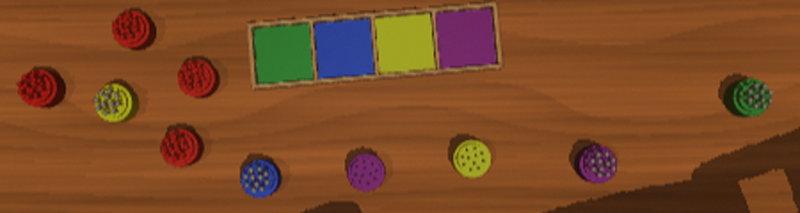

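The crop confirms it: the burs are in blue, purple (598,163), green (752,97) and yellow (113,102), and (366,172) and (472,158) are empty. The row direction is 94°, so I'll set the yaw to 94° and go to green first.

>>> arm_command(
  offset=[
    [0.047, -0.0105, 0],
    [0.047, -0.0105, 0],
    [0.047, -0.0105, 0],
    [0.047, -0.0105, 0],
    [0.047, -0.0105, 0],
    [0.047, -0.0105, 0],
    [0, 0, 0],
    [0, 0, 0],
    [0, 0, 0],
    [0, 0, 0],
    [0, 0, 0],
    [0, 0, 0],
  ],
  dr=[
    [0, 0, 0],
    [0, 0, 0],
    [0, 0, 0],
    [0, 0, 0],
    [0, 0, 0],
    [0, 0, 0],
    [0, 0, -0.148],
    [0, 0, -0.148],
    [0, 0, -0.148],
    [0, 0, -0.148],
    [0, 0, -0.148],
    [0, 0, -0.148],
  ],
  fingers=[0.08, 0.08, 0.08, 0.08, 0.08, 0.08, 0.08, 0.08, 0.08, 0.08, 0.08, 0.08],
  squeeze=20,
)

```text
clock: 1.3
tcp_pos: [0.5115, -0.4028, 0.404]
ee_rot: [-0.001, 0.781, 0.625, -0.0]
force: [-0.4, -0.2, -0.7]
opening: 0.0803
finger_force: 0.0
```

>>> arm_command(
  offset=[
    [0, 0, 0],
    [0, 0, 0],
    [0, 0, 0],
    [0, 0, 0],
  ],
  dr=[
    [0, 0, -0.148],
    [0, 0, -0.148],
    [0, 0, 0],
    [0, 0, 0],
  ],
  fingers=[0.08, 0.08, 0.08, 0.08],
)

```text
clock: 1.7
tcp_pos: [0.5115, -0.4029, 0.4043]
ee_rot: [-0.0, 0.683, 0.73, 0.0]
force: [0.5, -0.6, -0.4]
opening: 0.0796
finger_force: 0.0
```

```bash
cat >> h.py <<'E'
def wrist(col,z,name=None):
    s=bot.observe();w=s["ee_rot"];M=Ro.from_quat([w[1],w[2],w[3],w[0]]).as_matrix()
    c=bot.camera("wrist");H=np.array(c["hand_eye"]);Rc=M@H[:3,:3];o=M@H[:3,3]+s["tcp_pos"]
    for b in blobs(c["image"],col,500):
        (u,v),r=cv2.minEnclosingCircle(b)
        m=cv2.moments(b);uc,vc=m["m10"]/m["m00"],m["m01"]/m["m00"]
        print(col,round(u),round(v),round(r),"circ",ray(c,Rc.T,-Rc.T@o,u,v,z).round(4),"cent",ray(c,Rc.T,-Rc.T@o,uc,vc,z).round(4))
    if name: cv2.imwrite(f"pics/{name}.png",c["image"][:,:,::-1])
    return c
E
python3 - <<'E'
from h import *
delta([.5129,-.4024,.032]);wrist("green",.034,"w1");print(bot.observe()["clock"])
E
```

```text
grasp pt [ 0.5114 -0.4028  0.2333] psi 93.8 tilt z [-5.e-04  6.e-04 -1.e+00] dtool [2.000e-04 1.600e-03 2.013e-01]
green 317 209 27 circ [ 0.5151 -0.3979  0.034 ] cent [ 0.5149 -0.3981  0.034 ]
1.75
```

View pics/w1.png

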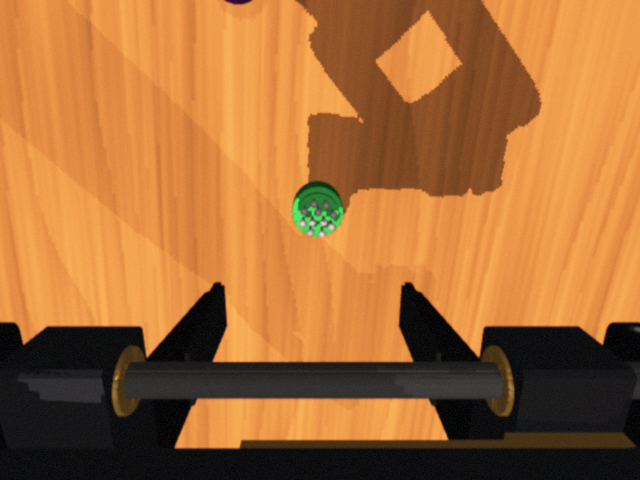

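The wrist view shows the green loaded stand at (317,209), centred between the fingers. I'll descend and grip with the pads high on the cylinder (grasp point 32 mm up) so the tips clear the caddy walls.

>>> arm_command(
  offset=[
    [0.002, 0.0027, 0.04],
    [0, 0, 0.045],
    [0, 0, 0.045],
    [0, 0, 0.04],
    [0, 0, 0.02],
    [0, 0, 0.011],
    [0, 0, 0],
  ],
  dr=[
    [0, 0, 0],
    [0, 0, 0],
    [0, 0, 0],
    [0, 0, 0],
    [0, 0, 0],
    [0, 0, 0],
    [0, 0, 0],
  ],
  fingers=[0.08, 0.08, 0.08, 0.08, 0.08, 0.08, 0.08],
)

```text
clock: 2.45
tcp_pos: [0.5137, -0.4004, 0.202]
ee_rot: [-0.002, 0.683, 0.731, -0.0]
force: [-0.1, 1.0, 0.6]
opening: 0.0798
finger_force: 0.0
```

>>> arm_command(
  offset=[
    [0, 0, 0],
    [0, 0, 0],
    [0, 0, 0],
    [0, 0, 0],
    [0, 0, 0],
    [0, 0, 0],
  ],
  dr=[
    [0, 0, 0],
    [0, 0, 0],
    [0, 0, 0],
    [0, 0, 0],
    [0, 0, 0],
    [0, 0, 0],
  ],
  fingers=[0.065, 0.055, 0.048, 0.04, 0.04, 0.04],
)

```text
clock: 3.05
tcp_pos: [0.5144, -0.4009, 0.2046]
ee_rot: [0.001, 0.682, 0.731, 0.0]
force: [0.4, 0.8, 3.3]
opening: 0.0455
finger_force: 20.0
```

Run:
```python
from h import *
delta([.5777,.1692,.041])
```

```text
grasp pt [ 0.5146 -0.4011  0.0336] psi 94.0 tilt z [ 1.1e-03 -8.0e-04 -1.0e+00] dtool [ 0.5645  0.1023 -0.0078]
```

>>> arm_command(
  offset=[
    [0, 0, -0.012],
    [0, 0, -0.03],
    [0, 0, -0.035],
    [0, 0, -0.02],
    [0.02, 0.004, 0],
    [0.04, 0.007, 0],
    [0.044, 0.008, 0],
    [0.044, 0.008, 0],
    [0.044, 0.008, 0],
    [0.044, 0.008, 0],
    [0.044, 0.008, 0],
    [0.044, 0.008, 0],
  ],
  dr=[
    [0, 0, 0],
    [0, 0, 0],
    [0, 0, 0],
    [0, 0, 0],
    [0, 0, 0],
    [0, 0, 0],
    [0, 0, 0],
    [0, 0, 0],
    [0, 0, 0],
    [0, 0, 0],
    [0, 0, 0],
    [0, 0, 0],
  ],
  fingers=[0.04, 0.04, 0.04, 0.04, 0.04, 0.04, 0.04, 0.04, 0.04, 0.04, 0.04, 0.04],
  squeeze=25,
)

```text
clock: 4.25
tcp_pos: [0.5495, -0.0707, 0.2994]
ee_rot: [-0.001, 0.682, 0.731, -0.001]
force: [0.8, -0.2, -1.5]
opening: 0.0454
finger_force: 25.0
```

>>> arm_command(
  offset=[
    [0.044, 0.008, 0],
    [0.044, 0.008, 0],
    [0.044, 0.008, 0],
    [0.044, 0.008, 0],
    [0.04, 0.007, 0],
    [0.02, 0.004, 0],
    [0.0045, 0, 0],
    [0, 0, 0],
    [0, 0, 0],
  ],
  dr=[
    [0, 0, 0],
    [0, 0, 0],
    [0, 0, 0],
    [0, 0, 0],
    [0, 0, 0],
    [0, 0, 0],
    [0, 0, 0],
    [0, 0, 0],
    [0, 0, 0],
  ],
  fingers=[0.04, 0.04, 0.04, 0.04, 0.04, 0.04, 0.04, 0.04, 0.04],
)

```text
clock: 5.15
tcp_pos: [0.5764, 0.1689, 0.3]
ee_rot: [-0.0, 0.682, 0.731, -0.001]
force: [-0.5, -1.7, -2.1]
opening: 0.0454
finger_force: 25.0
```

Run:
```python
from h import *
delta([.5777,.1692,.042]);wrist("green",.009,"w2");print(bot.observe()["force"])
```

```text
grasp pt [0.5761 0.1687 0.129 ] psi 93.9 tilt z [-1.6e-03 -7.0e-04 -1.0e+00] dtool [0.0004 0.0018 0.087 ]
green 315 270 95 circ [0.5792 0.1458 0.009 ] cent [0.578  0.1442 0.009 ]
[ 0.57183458 -0.63951286 -1.4297193 ]
```

View pics/w2.png

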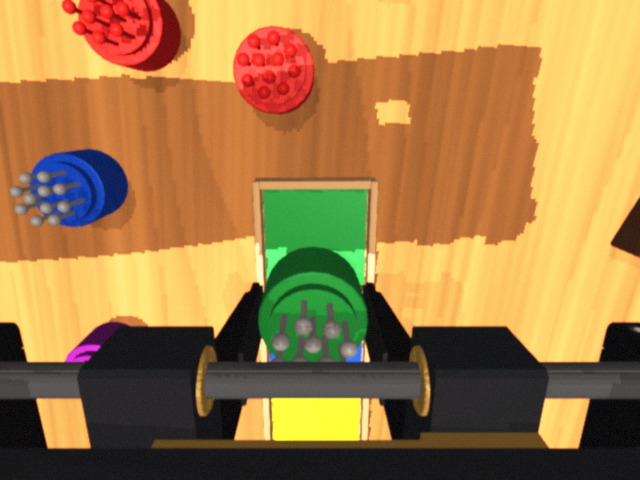

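The wrist view shows the green stand upright over the green compartment (walls at columns 258–377). I'll lower it.

>>> arm_command(
  offset=[
    [0.0005, 0.0018, 0.02],
    [0, 0, 0.03],
    [0, 0, 0.02],
    [0, 0, 0.01],
    [0, 0, 0.005],
    [0, 0, 0.002],
    [0, 0, 0],
  ],
  dr=[
    [0, 0, 0],
    [0, 0, 0],
    [0, 0, 0],
    [0, 0, 0],
    [0, 0, 0],
    [0, 0, 0],
    [0, 0, 0],
  ],
  fingers=[0.04, 0.04, 0.04, 0.04, 0.04, 0.04, 0.04],
)

```text
clock: 5.9
tcp_pos: [0.5792, 0.1699, 0.2147]
ee_rot: [0.0, 0.682, 0.731, 0.001]
force: [-1.1, 0.1, -1.0]
opening: 0.0454
finger_force: 25.0
```

>>> arm_command(
  offset=[
    [0, 0, 0.001],
    [0, 0, 0],
  ],
  dr=[
    [0, 0, 0],
    [0, 0, 0],
  ],
  fingers=[0.04, 0.04],
)

```text
clock: 6.1
tcp_pos: [0.579, 0.1701, 0.2136]
ee_rot: [0.0, 0.682, 0.731, 0.001]
force: [0.2, 0.1, -2.3]
opening: 0.0451
finger_force: 25.0
```

>>> arm_command(
  offset=[
    [0, 0, 0.0007],
    [0, 0, 0],
  ],
  dr=[
    [0, 0, 0],
    [0, 0, 0],
  ],
  fingers=[0.04, 0.04],
)

```text
clock: 6.3
tcp_pos: [0.5791, 0.1702, 0.2136]
ee_rot: [0.0, 0.682, 0.731, 0.0]
force: [-2.9, -0.1, 5.4]
opening: 0.0452
finger_force: 25.0
```

>>> arm_command(
  offset=[
    [0, 0, 0.0007],
    [0, 0, 0],
  ],
  dr=[
    [0, 0, 0],
    [0, 0, 0],
  ],
  fingers=[0.04, 0.04],
)

```text
clock: 6.5
tcp_pos: [0.5792, 0.1702, 0.2135]
ee_rot: [0.0, 0.682, 0.731, 0.0]
force: [-4.7, -1.0, 8.5]
opening: 0.045
finger_force: 25.0
```

>>> arm_command(
  offset=[
    [0, 0, 0],
    [0, 0, 0],
    [0, 0, 0],
    [0, 0, -0.02],
    [0, 0, -0.04],
    [0, 0, -0.045],
    [0, 0, -0.045],
    [0.009, -0.0385, 0],
    [0.009, -0.0385, 0],
    [0.009, -0.0385, 0],
    [0.009, -0.0385, 0],
    [0, 0, 0],
  ],
  dr=[
    [0, 0, 0],
    [0, 0, 0],
    [0, 0, 0],
    [0, 0, 0],
    [0, 0, 0],
    [0, 0, 0],
    [0, 0, 0],
    [0, 0, 0],
    [0, 0, 0],
    [0, 0, 0],
    [0, 0, 0],
    [0, 0, 0],
  ],
  fingers=[0.05, 0.06, 0.08, 0.08, 0.08, 0.08, 0.08, 0.08, 0.08, 0.08, 0.08, 0.08],
)

```text
clock: 7.7
tcp_pos: [0.4192, 0.1957, 0.3602]
ee_rot: [-0.001, 0.681, 0.732, -0.001]
force: [0.1, 0.5, 0.1]
opening: 0.0803
finger_force: 0.0
```

>>> arm_command(
  offset=[
    [0, 0, 0],
    [0, 0, 0],
  ],
  dr=[
    [0, 0, 0],
    [0, 0, 0],
  ],
  fingers=[0.08, 0.08],
)

```text
clock: 7.9
tcp_pos: [0.4233, 0.1953, 0.3617]
ee_rot: [0.0, 0.682, 0.731, 0.0]
force: [0.6, 0.3, -0.5]
opening: 0.0802
finger_force: 0.0
```

Run:
```python
from h import *
delta([.4232,.1964,.032]);wrist("blue",.034,"w3");print(bot.observe()["clock"])
```

```text
grasp pt [0.4235 0.1953 0.1907] psi 93.9 tilt z [ 1.e-03  1.e-04 -1.e+00] dtool [ 0.0011 -0.0004  0.1587]
blue 482 319 39 circ [0.5719 0.1245 0.034 ] cent [0.5695 0.1209 0.034 ]
blue 312 220 31 circ [0.4226 0.2002 0.034 ] cent [0.4228 0.2003 0.034 ]
7.95
```

View pics/w3.png

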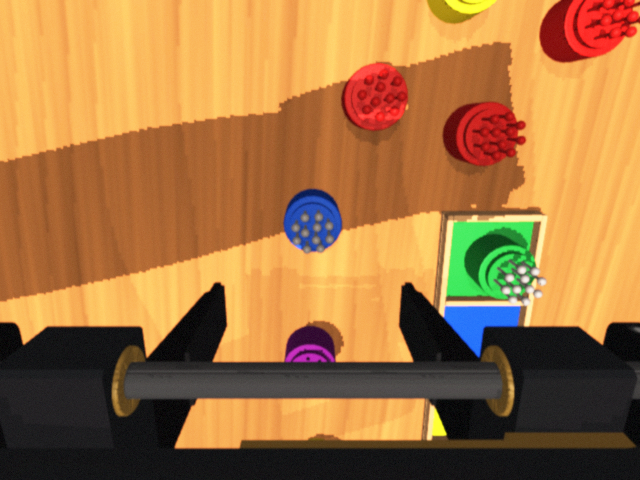

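Green stands upright in its compartment at (505,272) with its burs. Blue is at (312,220) under the gripper, so I'll pick it up.

>>> arm_command(
  offset=[
    [0.0025, -0.0005, 0.03],
    [0, 0, 0.045],
    [0, 0, 0.045],
    [0, 0, 0.025],
    [0, 0, 0.013],
    [0, 0, 0],
    [0, 0, 0],
    [0, 0, 0],
    [0, 0, 0],
    [0, 0, 0],
    [0, 0, 0],
    [0, 0, 0],
  ],
  dr=[
    [0, 0, 0],
    [0, 0, 0],
    [0, 0, 0],
    [0, 0, 0],
    [0, 0, 0],
    [0, 0, 0],
    [0, 0, 0],
    [0, 0, 0],
    [0, 0, 0],
    [0, 0, 0],
    [0, 0, 0],
    [0, 0, 0],
  ],
  fingers=[0.08, 0.08, 0.08, 0.08, 0.08, 0.08, 0.065, 0.055, 0.048, 0.04, 0.04, 0.04],
)

```text
clock: 9.15
tcp_pos: [0.4223, 0.198, 0.2042]
ee_rot: [0.0, 0.682, 0.731, 0.001]
force: [0.5, -0.1, 3.5]
opening: 0.0453
finger_force: 25.0
```

Run:
```python
from h import *
delta([.5826,.0935,.041]);print(bot.observe()["finger_force"])
```

```text
grasp pt [0.4225 0.198  0.0332] psi 94.0 tilt z [ 1.6e-03  5.0e-04 -1.0e+00] dtool [-0.1153  0.1525 -0.0076]
25.00066090746259
```

>>> arm_command(
  offset=[
    [0, 0, -0.012],
    [0, 0, -0.03],
    [0, 0, -0.04],
    [0, 0, -0.025],
    [-0.012, 0.015, 0],
    [-0.023, 0.031, 0],
    [-0.03, 0.04, 0],
    [-0.03, 0.04, 0],
    [-0.015, 0.02, 0],
    [-0.005, 0.0065, 0],
    [0, 0, 0],
    [0, 0, 0],
  ],
  dr=[
    [0, 0, 0],
    [0, 0, 0],
    [0, 0, 0],
    [0, 0, 0],
    [0, 0, 0],
    [0, 0, 0],
    [0, 0, 0],
    [0, 0, 0],
    [0, 0, 0],
    [0, 0, 0],
    [0, 0, 0],
    [0, 0, 0],
  ],
  fingers=[0.04, 0.04, 0.04, 0.04, 0.04, 0.04, 0.04, 0.04, 0.04, 0.04, 0.04, 0.04],
)

```text
clock: 10.35
tcp_pos: [0.5811, 0.0941, 0.31]
ee_rot: [-0.001, 0.682, 0.731, -0.0]
force: [0.4, -1.0, -2.1]
opening: 0.0454
finger_force: 25.0
```

Run:
```python
from h import *
delta([.5826,.0935,.041]);print(bot.observe()["opening"])
```

```text
grasp pt [0.5808 0.0942 0.139 ] psi 94.0 tilt z [-1.5e-03  3.0e-04 -1.0e+00] dtool [-0.0008  0.0019  0.098 ]
0.04541564109561032
```

>>> arm_command(
  offset=[
    [-0.001, 0.0015, 0.02],
    [0, 0, 0.03],
    [0, 0, 0.025],
    [0, 0, 0.012],
    [0, 0, 0.006],
    [0, 0, 0.003],
    [0, 0, 0.001],
    [0, 0, 0.001],
    [0, 0, 0.0005],
    [0, 0, 0],
  ],
  dr=[
    [0, 0, 0],
    [0, 0, 0],
    [0, 0, 0],
    [0, 0, 0],
    [0, 0, 0],
    [0, 0, 0],
    [0, 0, 0],
    [0, 0, 0],
    [0, 0, 0],
    [0, 0, 0],
  ],
  fingers=[0.04, 0.04, 0.04, 0.04, 0.04, 0.04, 0.04, 0.04, 0.04, 0.04],
)

```text
clock: 11.35
tcp_pos: [0.5841, 0.0927, 0.2132]
ee_rot: [0.001, 0.682, 0.731, 0.001]
force: [-0.4, 0.6, 3.2]
opening: 0.0457
finger_force: 25.0
```

>>> arm_command(
  offset=[
    [0, 0, 0],
    [0, 0, 0],
    [0, 0, 0],
    [0, 0, -0.02],
    [0, 0, -0.04],
    [0, 0, -0.045],
    [0, 0, -0.045],
    [0.045, -0.0075, 0],
    [0.045, -0.0075, 0],
    [0.045, -0.0075, 0],
    [0.045, -0.0075, 0],
    [0.045, -0.0075, 0],
  ],
  dr=[
    [0, 0, 0],
    [0, 0, 0],
    [0, 0, 0],
    [0, 0, 0],
    [0, 0, 0],
    [0, 0, 0],
    [0, 0, 0],
    [0, 0, 0],
    [0, 0, 0],
    [0, 0, 0],
    [0, 0, 0],
    [0, 0, 0],
  ],
  fingers=[0.05, 0.06, 0.075, 0.075, 0.075, 0.075, 0.075, 0.075, 0.075, 0.075, 0.075, 0.075],
)

```text
clock: 12.55
tcp_pos: [0.5299, 0.3162, 0.3618]
ee_rot: [0.0, 0.682, 0.731, 0.0]
force: [-0.1, -0.1, 0.1]
opening: 0.0747
finger_force: 0.0
```

>>> arm_command(
  offset=[
    [0.04, -0.007, 0],
    [0.02, -0.0025, 0],
    [0, 0, 0],
    [0, 0, 0],
  ],
  dr=[
    [0, 0, 0],
    [0, 0, 0],
    [0, 0, 0],
    [0, 0, 0],
  ],
  fingers=[0.075, 0.075, 0.075, 0.075],
)

```text
clock: 12.95
tcp_pos: [0.5169, 0.3738, 0.3615]
ee_rot: [0.0, 0.682, 0.731, -0.0]
force: [-0.1, 0.3, 0.4]
opening: 0.075
finger_force: 0.0
```

Run:
```python
from h import *
delta([.5176,.3736,.032]);wrist("yellow",.034,"w4");print(bot.observe()["clock"])
```

```text
grasp pt [0.5169 0.3736 0.1905] psi 94.0 tilt z [-4.e-04 -8.e-04 -1.e+00] dtool [0.     0.0008 0.1585]
yellow 313 222 30 circ [0.5169 0.3771 0.034 ] cent [0.5171 0.377  0.034 ]
13.0
```

View pics/w4.png

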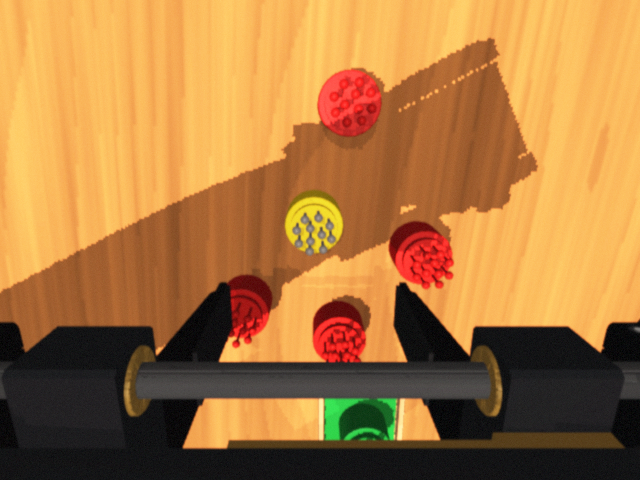

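Yellow (313,222) has steel burs. The nearest red, at (415,248), clears the right finger by over 10 mm. I'll descend and grip.

>>> arm_command(
  offset=[
    [0.0015, 0.0003, 0.03],
    [0, 0, 0.045],
    [0, 0, 0.045],
    [0, 0, 0.025],
    [0, 0, 0.013],
    [0, 0, 0],
    [0, 0, 0],
    [0, 0, 0],
    [0, 0, 0],
    [0, 0, 0],
    [0, 0, 0],
    [0, 0, 0],
  ],
  dr=[
    [0, 0, 0],
    [0, 0, 0],
    [0, 0, 0],
    [0, 0, 0],
    [0, 0, 0],
    [0, 0, 0],
    [0, 0, 0],
    [0, 0, 0],
    [0, 0, 0],
    [0, 0, 0],
    [0, 0, 0],
    [0, 0, 0],
  ],
  fingers=[0.075, 0.075, 0.075, 0.075, 0.075, 0.075, 0.065, 0.055, 0.048, 0.04, 0.04, 0.04],
)

```text
clock: 14.2
tcp_pos: [0.5176, 0.3756, 0.2051]
ee_rot: [0.0, 0.682, 0.731, 0.001]
force: [-0.9, -0.5, 4.7]
opening: 0.0454
finger_force: 25.0
```

Run:
```python
from h import *
delta([.5882,.0176,.041]);print(bot.observe()["finger_force"])
```

```text
grasp pt [0.5178 0.3757 0.0341] psi 94.0 tilt z [ 1.4e-03  8.0e-04 -1.0e+00] dtool [-0.3621  0.0455 -0.0071]
25.002124349121004
```

>>> arm_command(
  offset=[
    [0, 0, -0.012],
    [0, 0, -0.03],
    [0, 0, -0.04],
    [0, 0, -0.038],
    [-0.02, 0.003, 0],
    [-0.04, 0.005, 0],
    [-0.044, 0.006, 0],
    [-0.044, 0.006, 0],
    [-0.044, 0.006, 0],
    [-0.044, 0.006, 0],
    [-0.044, 0.006, 0],
    [-0.04, 0.005, 0],
  ],
  dr=[
    [0, 0, 0],
    [0, 0, 0],
    [0, 0, 0],
    [0, 0, 0],
    [0, 0, 0],
    [0, 0, 0],
    [0, 0, 0],
    [0, 0, 0],
    [0, 0, 0],
    [0, 0, 0],
    [0, 0, 0],
    [0, 0, 0],
  ],
  fingers=[0.04, 0.04, 0.04, 0.04, 0.04, 0.04, 0.04, 0.04, 0.04, 0.04, 0.04, 0.04],
)

```text
clock: 15.4
tcp_pos: [0.582, 0.057, 0.3241]
ee_rot: [0.0, 0.682, 0.731, -0.0]
force: [-0.6, -0.1, -1.2]
opening: 0.0452
finger_force: 25.0
```

>>> arm_command(
  offset=[
    [-0.03, 0.002, 0],
    [-0.012, 0.0005, 0],
    [0, 0, 0],
    [0, 0, 0],
  ],
  dr=[
    [0, 0, 0],
    [0, 0, 0],
    [0, 0, 0],
    [0, 0, 0],
  ],
  fingers=[0.04, 0.04, 0.04, 0.04],
)

```text
clock: 15.8
tcp_pos: [0.5874, 0.018, 0.3238]
ee_rot: [-0.0, 0.682, 0.731, 0.0]
force: [-0.3, 0.2, -1.0]
opening: 0.0449
finger_force: 25.0
```

Run:
```python
from h import *
delta([.5882,.0176,.041]);print(bot.observe()["opening"])
```

```text
grasp pt [0.5873 0.0181 0.1528] psi 94.0 tilt z [-4.e-04  7.e-04 -1.e+00] dtool [-0.0006  0.0009  0.1118]
0.04486846603153526
```

Lift was 0.120, so I lower 0.1115.

>>> arm_command(
  offset=[
    [-0.0005, 0.001, 0.025],
    [0, 0, 0.035],
    [0, 0, 0.028],
    [0, 0, 0.012],
    [0, 0, 0.006],
    [0, 0, 0.003],
    [0, 0, 0.001],
    [0, 0, 0.001],
    [0, 0, 0.0005],
    [0, 0, 0],
  ],
  dr=[
    [0, 0, 0],
    [0, 0, 0],
    [0, 0, 0],
    [0, 0, 0],
    [0, 0, 0],
    [0, 0, 0],
    [0, 0, 0],
    [0, 0, 0],
    [0, 0, 0],
    [0, 0, 0],
  ],
  fingers=[0.04, 0.04, 0.04, 0.04, 0.04, 0.04, 0.04, 0.04, 0.04, 0.04],
)

```text
clock: 16.8
tcp_pos: [0.5893, 0.0168, 0.2141]
ee_rot: [0.001, 0.682, 0.731, 0.001]
force: [-1.3, 0.4, 5.7]
opening: 0.0451
finger_force: 25.0
```

>>> arm_command(
  offset=[
    [0, 0, 0],
    [0, 0, 0],
    [0, 0, 0],
    [0, 0, -0.02],
    [0, 0, -0.04],
    [0, 0, -0.045],
    [0, 0, -0.045],
    [-0.0365, -0.0283, 0],
    [-0.0365, -0.0283, 0],
    [-0.0365, -0.0283, 0],
    [-0.0365, -0.0283, 0],
    [-0.0365, -0.0283, 0],
  ],
  dr=[
    [0, 0, 0],
    [0, 0, 0],
    [0, 0, 0],
    [0, 0, 0],
    [0, 0, 0],
    [0, 0, 0],
    [0, 0, 0],
    [0, 0, 0],
    [0, 0, 0],
    [0, 0, 0],
    [0, 0, 0],
    [0, 0, 0],
  ],
  fingers=[0.05, 0.06, 0.08, 0.08, 0.08, 0.08, 0.08, 0.08, 0.08, 0.08, 0.08, 0.08],
)

```text
clock: 18.0
tcp_pos: [0.4587, -0.1761, 0.3621]
ee_rot: [0.0, 0.682, 0.731, -0.0]
force: [0.5, -0.7, 0.0]
opening: 0.0801
finger_force: 0.0
```

>>> arm_command(
  offset=[
    [-0.0365, -0.0283, 0],
    [0, 0, 0],
    [0, 0, 0],
  ],
  dr=[
    [0, 0, 0],
    [0, 0, 0],
    [0, 0, 0],
  ],
  fingers=[0.08, 0.08, 0.08],
)

```text
clock: 18.3
tcp_pos: [0.4338, -0.214, 0.3622]
ee_rot: [-0.0, 0.683, 0.73, 0.0]
force: [0.2, -0.1, -0.1]
opening: 0.0799
finger_force: 0.0
```

Run:
```python
from h import *
delta([.4349,-.2135,.032]);wrist("purple",.034,"w5");print(bot.observe()["clock"])
```

```text
grasp pt [ 0.4338 -0.2139  0.1912] psi 93.8 tilt z [ 1.e-04  5.e-04 -1.e+00] dtool [0.0002 0.0011 0.1592]
purple 316 220 31 circ [ 0.4358 -0.2092  0.034 ] cent [ 0.4359 -0.2093  0.034 ]
purple 544 38 64 circ [ 0.5842 -0.0699  0.034 ] cent [ 0.5833 -0.0696  0.034 ]
18.35
```

View pics/w5.png

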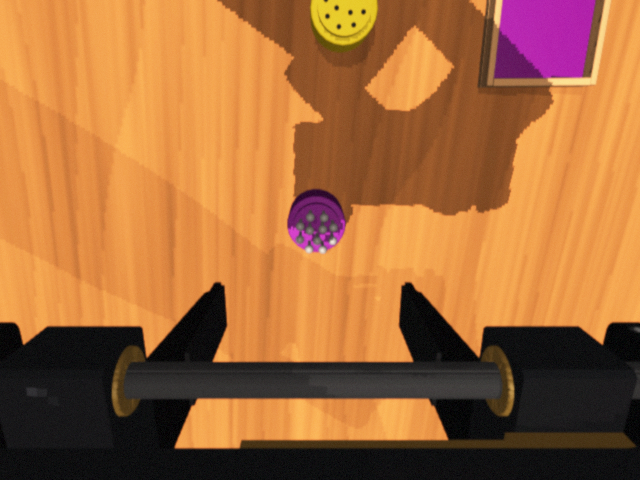

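The loaded purple stand is at (316,220), with steel burs visible. I'll grip it.

>>> arm_command(
  offset=[
    [0.002, 0.0018, 0.03],
    [0, 0, 0.045],
    [0, 0, 0.045],
    [0, 0, 0.025],
    [0, 0, 0.0135],
    [0, 0, 0],
    [0, 0, 0],
    [0, 0, 0],
    [0, 0, 0],
    [0, 0, 0],
    [0, 0, 0],
    [0, 0, 0],
  ],
  dr=[
    [0, 0, 0],
    [0, 0, 0],
    [0, 0, 0],
    [0, 0, 0],
    [0, 0, 0],
    [0, 0, 0],
    [0, 0, 0],
    [0, 0, 0],
    [0, 0, 0],
    [0, 0, 0],
    [0, 0, 0],
    [0, 0, 0],
  ],
  fingers=[0.08, 0.08, 0.08, 0.08, 0.08, 0.08, 0.065, 0.055, 0.048, 0.04, 0.04, 0.04],
)

```text
clock: 19.55
tcp_pos: [0.4362, -0.2115, 0.2046]
ee_rot: [0.001, 0.682, 0.731, 0.0]
force: [-0.1, 0.7, 4.0]
opening: 0.0455
finger_force: 25.0
```

Run:
```python
from h import *
delta([.5937,-.0582,.041]);print(bot.observe()["finger_force"])
```

```text
grasp pt [ 0.4363 -0.2116  0.0336] psi 93.9 tilt z [ 9.e-04 -6.e-04 -1.e+00] dtool [ 0.1422  0.1676 -0.0073]
25.00104677863419
```

>>> arm_command(
  offset=[
    [0, 0, -0.012],
    [0, 0, -0.03],
    [0, 0, -0.04],
    [0, 0, -0.025],
    [0.014, 0.0165, 0],
    [0.027, 0.032, 0],
    [0.029, 0.034, 0],
    [0.029, 0.034, 0],
    [0.027, 0.032, 0],
    [0.0125, 0.015, 0],
    [0.0035, 0.005, 0],
    [0, 0, 0],
  ],
  dr=[
    [0, 0, 0],
    [0, 0, 0],
    [0, 0, 0],
    [0, 0, 0],
    [0, 0, 0],
    [0, 0, 0],
    [0, 0, 0],
    [0, 0, 0],
    [0, 0, 0],
    [0, 0, 0],
    [0, 0, 0],
    [0, 0, 0],
  ],
  fingers=[0.04, 0.04, 0.04, 0.04, 0.04, 0.04, 0.04, 0.04, 0.04, 0.04, 0.04, 0.04],
)

```text
clock: 20.75
tcp_pos: [0.5942, -0.058, 0.3107]
ee_rot: [-0.0, 0.682, 0.731, -0.0]
force: [-0.4, -0.7, -0.8]
opening: 0.0451
finger_force: 25.0
```

>>> arm_command(
  offset=[
    [0, 0, 0],
    [0, 0, 0],
  ],
  dr=[
    [0, 0, 0],
    [0, 0, 0],
  ],
  fingers=[0.04, 0.04],
)

```text
clock: 20.95
tcp_pos: [0.5934, -0.059, 0.3107]
ee_rot: [-0.0, 0.683, 0.731, -0.0]
force: [0.4, -0.5, -1.4]
opening: 0.0451
finger_force: 25.0
```

Run:
```python
from h import *
delta([.5937,-.0582,.041]);print(bot.observe()["opening"])
```

```text
grasp pt [ 0.5933 -0.059   0.1397] psi 93.9 tilt z [-7.e-04 -2.e-04 -1.e+00] dtool [0.0008 0.0005 0.0987]
0.04509535812915274
```

>>> arm_command(
  offset=[
    [0.001, 0.0005, 0.02],
    [0, 0, 0.03],
    [0, 0, 0.025],
    [0, 0, 0.012],
    [0, 0, 0.006],
    [0, 0, 0.003],
    [0, 0, 0.001],
    [0, 0, 0.001],
    [0, 0, 0.0005],
    [0, 0, 0],
  ],
  dr=[
    [0, 0, 0],
    [0, 0, 0],
    [0, 0, 0],
    [0, 0, 0],
    [0, 0, 0],
    [0, 0, 0],
    [0, 0, 0],
    [0, 0, 0],
    [0, 0, 0],
    [0, 0, 0],
  ],
  fingers=[0.04, 0.04, 0.04, 0.04, 0.04, 0.04, 0.04, 0.04, 0.04, 0.04],
)

```text
clock: 21.95
tcp_pos: [0.5952, -0.0569, 0.2136]
ee_rot: [0.001, 0.682, 0.731, 0.0]
force: [-0.7, -0.4, 1.9]
opening: 0.0454
finger_force: 25.0
```

Contact felt. I'll release, rise and clear to the right for a check.

>>> arm_command(
  offset=[
    [0, 0, 0],
    [0, 0, 0],
    [0, 0, 0],
    [0, 0, -0.02],
    [0, 0, -0.04],
    [0, 0, -0.045],
    [0, 0, -0.045],
    [-0.04, -0.02, -0.01],
    [-0.04, -0.02, -0.01],
    [-0.04, -0.02, -0.01],
    [-0.04, -0.02, 0],
    [-0.04, -0.02, 0],
  ],
  dr=[
    [0, 0, 0],
    [0, 0, 0],
    [0, 0, 0],
    [0, 0, 0],
    [0, 0, 0],
    [0, 0, 0],
    [0, 0, 0],
    [0, 0, 0],
    [0, 0, 0],
    [0, 0, 0],
    [0, 0, 0],
    [0, 0, 0],
  ],
  fingers=[0.05, 0.06, 0.08, 0.08, 0.08, 0.08, 0.08, 0.08, 0.08, 0.08, 0.08, 0.08],
)

```text
clock: 23.15
tcp_pos: [0.5078, -0.2647, 0.393]
ee_rot: [0.001, 0.682, 0.731, 0.0]
force: [0.3, -0.4, -0.5]
opening: 0.08
finger_force: 0.0
```

>>> arm_command(
  offset=[
    [-0.04, -0.02, 0],
    [-0.04, -0.02, 0],
    [0, 0, 0],
    [0, 0, 0],
  ],
  dr=[
    [0, 0, 0],
    [0, 0, 0],
    [0, 0, 0],
    [0, 0, 0],
  ],
  fingers=[0.08, 0.08, 0.08, 0.08],
)

```text
clock: 23.55
tcp_pos: [0.4739, -0.3465, 0.392]
ee_rot: [-0.0, 0.683, 0.73, 0.0]
force: [0.7, -0.1, -0.0]
opening: 0.0799
finger_force: 0.0
```

Run:
```python
from workcell import bot
import cv2,numpy as np
a=bot.camera("top")["image"];b=bot.camera("scene")["image"]
f=lambda i,w,h:cv2.resize(i,(w,h),interpolation=cv2.INTER_CUBIC)
cv2.imwrite("pics/fin.png",np.vstack([f(a[180:310,90:460],780,274),f(b[180:310,70:480],780,247)])[:,:,::-1])
```

```text
(no output)
```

View pics/fin.png

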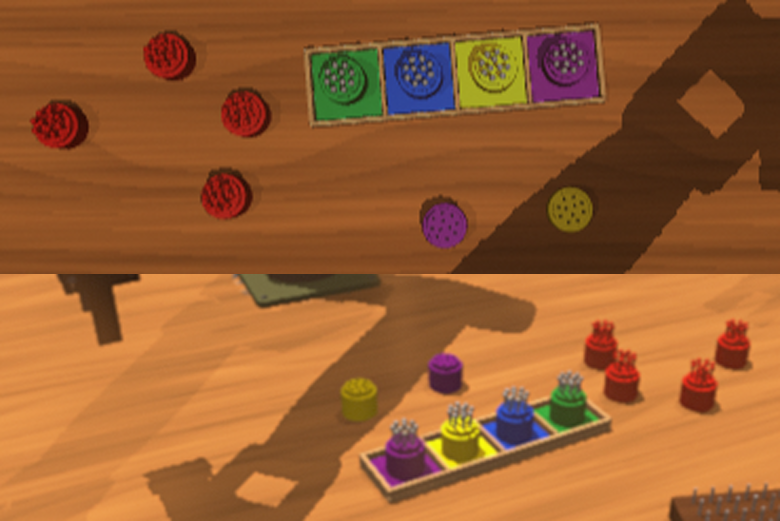

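The final picture shows all four loaded stands upright in matching compartments: green (343,77), blue (418,70), yellow (492,66) and purple (565,60). The empties and reds have not moved.

```bash
python3 -c "
from workcell import bot
print(bot.hand_in())"
```

```text
the job is handed in; nothing more can be done
None
```

All four loaded bur stands are upright in their matching compartments with burs in place, the empty and red stands are untouched, and the job was handed in at about 24 s on the robot clock.

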